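# Stop the engine and reset its stop knob

### The arm

A 6-joint arm with a two-finger parallel gripper is mounted at the origin on the work surface. World frame = base frame: x ahead of the robot, y to its left, z up, the work surface at z = 0. Lengths are in mm, angles in rad, forces in N, time in s.
With the tool pointing down it reaches from about 325 to 850 mm from the base axis. Payload 4.4 kg.
Tool frame: the origin (TCP) lies at the very end of the fingers, on their centre line; the grasp point (between the pads) lies 19 mm behind it; z points along the fingers, y is the direction in which the jaws open and shut (so a half turn about z gives the same grasp; the last joint's range is limited). The gripper opens to 94 mm and grips with 3 to 60 N. Pads are 16 mm wide; open, the fingers measure 119 mm over their backs; the gripper's body (75 mm by 177 mm) begins 78 mm behind the grasp point.
Start: joints at [-1.407, 0.207, 1.542, -0, 1.393, -0.15], TCP at [177.476, -546.927, 205.447] pointing down, gripper open.
Joint ranges: [-2.73, 2.73], [-0.86, 2.22], [0.23, 2.46], [-1.11, 4.25], [0.08, 2.63], [-2.82, 2.82]. Speed limits (rad/s): [2.79, 2.79, 3.14, 3.14, 3.14, 3.14].

### API

Orientations are given as a unit quaternion [x, y, z, w].
In Python, from station import bot, viewer, workorder gives the robot as it stands. The module is installed in compiled form; this text tells all that it offers.
- The arm moves only by the tool jog_arm, never from a script. Its argument "targets" is a list of rows, each an object of numbers: "tx", "ty", "tz": the shift along the tool's x, y, z scaled (see below); "ax", "ay", "az": the turn, a rotation vector about the tool's x, y, z scaled (see below). In form: [{"tx": .., "ty": .., "tz": .., "ax": .., "ay": .., "az": ..}, ...]. A call has 1 to 20 rows; each row shifts and turns the commanded pose from where the row before left it, along the tool's axes as they then stand; what a row does not reach is not made up. The controller multiplies each number of a shift by 5 cm and each number of a turn by pi rad. A row lasts 1/10 s, in which the tool goes at most 50 mm and 8.59 degrees, less where a joint would pass 70% of its speed; a pose out of reach is approached as far as the arm can. A call with a number of a shift or a turn outside -1 to 1 is refused whole. A call with a gripper value outside its range is refused whole. "jaw" is the closure, from -1 (fully open) to 1 (shut), set as the call begins (left out, the last holds). The fingers move at their own pace and stop on an object; the grip force is fixed at half the most. Time passes only in rows, so rows that do not move let the fingers close. It gives the time, the measured TCP pose, the force and the opening at its end, in the units of the state.
- bot.observe(): the state, without advancing time (a new reading comes with each control period).
- viewer.get_image(name): name is "scene" or "top" or "wrist"; returns a dict with "image" (400x640x3 uint8, red, green, blue), "z_map" (400x640 float32, mm along the optical axis (not along the pixel's ray), 0 where there is no reading), "fx", "fy", "cx", "cy" (pixels), "D" ([k1, k2, p1, p2, k3] as OpenCV has them; the pictures are not rectified), "pose" (4x4, takes a point from camera to world coordinates); the wrist camera has in their place "hand_eye" (4x4, takes a point from camera to tool coordinates, whose origin is the TCP and whose axes are the flange's). Camera axes: x right, y down, z forward; pixel columns grow to the right and rows downward; lengths in mm; the calibration is good to about 2 mm. A picture is of the moment at which its call begins: read the wrist's pose just before it.
- workorder.finish_job(): hands the job in, once; it reports no verdict.
The state is a dict: "t": time; "q": joint angles; "dq": joint speeds; "effort": joint torques, N m; "eef_pos": TCP position; "ee_rot": TCP orientation; "contact_force": force on the tool from outside, world axes, zero at the start; "moment": the same for the moment, N m; "opening": finger opening in mm.
Only numpy, scipy, OpenCV 4.12 (cv2) and the standard library are available. Lean on these libraries where they do the work, as an engineer would, in place of code of your own. Each camera call takes 0.05 s, during which the arm holds its last target. There are 200 camera calls.

### The job

Stop the boat's engine: pull the red engine-stop knob straight up, all the way out to its detent, and keep it out for a full second. Then push it fully back home so that the engine can be started again, and let go; leave the black and the yellow knob as they are.

Things in the scene. Friction and masses are not known exactly. Their poses are not given: they have to be found in the camera images.
- stop_grip (a point): Centre of the red engine-stop knob: an upright plastic cylinder 32 mm across and 28 mm high that slides up and down only. Its switch box is a fixed aluminium box 80 x 80 x 45 mm on the console with a dark collar 20 mm across and 12 mm high on top; pushed home, the knob sits on the collar, its underside at 57 mm, this point at 71 mm and its top at 85 mm above the console. A coloured disc round the collar matches the knob. This point moves with the knob; z is up.
- stop_knob (a joint): Travel of the red knob in m: 0 = pushed home on its collar (the start), 0.030 = pulled out against its stop, in the detent. An over-centre spring holds it at either end and it snaps over halfway (15 mm); pulling or pushing past the middle takes up to about 8 N, straight along the vertical. Out, it stays out by itself.
- wiper_grip (a point): Centre of the black wiper knob, a bystander of the same shape and size on a box of its own; it is pushed home (this point 71 mm above the console) and stays so.
- lamp_grip (a point): Centre of the yellow deck-lamp knob, a bystander of the same shape and size on a box of its own; it is pulled out (this point 101 mm above the console, top at 115 mm) and stays so. The three boxes lie about in a row across the robot in any order, knobs at least 110 mm apart.
There are look-alikes about, which are no part of the job. Leave any green, orange or pink look-alike of the part that bears stop_grip alone.

How it is judged:
By the outcome, as a careful person would: the job done as asked, in the order asked, and still so for the second after the job is handed in, with the robot touching nothing.
It also fails if it takes over 42 s, if anything falls off the work surface, if the arm or the gripper's body presses on something with over 40 N, if the wrist force passes 120 N, or if a joint passes its speed limit or range.

## Working session

There is one attempt and no reset: what is moved stays moved. The work goes in short steps, Python scripts to look and compute and a tool call to move; the robot and the scene stay as the last step left them, time stands still between calls to the robot, and variables do not carry over. Pictures are saved under pics/ and viewed, about 8 in all and at most 12, crops included, and the job is handed in when it is done.

Besides the shell and the picture viewer there is one more tool, called as name(argument=value, ...) on one line, values as JSON. jog_arm: Moves the arm, as the interface text tells. Shifts and turns lie within -1 to 1; 1 stands for 5 cm of shift or pi rad of turn. Its arguments: {"type":"object","properties":{"targets":{"type":"array","items":{"type":"object","properties":{"tx":{"type":"number"},"ty":{"type":"number"},"tz":{"type":"number"},"ax":{"type":"number"},"ay":{"type":"number"},"az":{"type":"number"}}}},"jaw":{"type":"number"}},"required":["targets"]}

```bash
mkdir -p pics; cat > h.py <<'E'
import numpy as np, cv2
from station import bot, viewer, workorder
from scipy.spatial.transform import Rotation as R
def shot(name,fn=None):
    s=bot.observe(); d=viewer.get_image(name)
    if fn: cv2.imwrite('pics/'+fn,d['image'][:,:,::-1])
    if name=='wrist':
        T=np.eye(4);T[:3,:3]=R.from_quat(s['ee_rot']).as_matrix();T[:3,3]=s['eef_pos'];d['pose']=T@np.array(d['hand_eye'])
    return s,d
def cloud(d):
    z=d['z_map'];K=np.array([[d['fx'],0,d['cx']],[0,d['fy'],d['cy']],[0,0,1.]])
    v,u=np.mgrid[:z.shape[0],:z.shape[1]]
    p=cv2.undistortPoints(np.stack([u,v],-1).reshape(-1,1,2).astype(float),K,np.array(d['D'],float)).reshape(*z.shape,2)
    P=np.dstack([p[...,0]*z,p[...,1]*z,z])
    T=np.array(d['pose']);return P@T[:3,:3].T+T[:3,3]
def blobs(d,minpx=30):
    P=cloud(d);hsv=cv2.cvtColor(d['image'],cv2.COLOR_RGB2HSV)
    for n,lo,hi in [('red',170,181),('red',0,6),('orange',7,18),('yellow',20,35),('green',40,85),('pink',140,169)]:
        m=((hsv[...,0]>=lo)&(hsv[...,0]<=hi)&(hsv[...,1]>90)&(hsv[...,2]>50)).astype(np.uint8)
        k,l,st,c=cv2.connectedComponentsWithStats(m)
        for i in range(1,k):
            if st[i,4]<minpx: continue
            q=P[(l==i)&(d['z_map']>0)]
            if not len(q): continue
            zt=np.percentile(q[:,2],95);t=q[abs(q[:,2]-zt)<4]
            print(n,c[i].round(),st[i,4],'ztop %.0f'%zt,'top mid',((t.min(0)+t.max(0))/2).round(),'ext',np.ptp(t,axis=0).round(), 'n',len(t))
E
python3 - <<'E'
from h import *
for n in ('scene','top'):
    s,d=shot(n,n+'1.png');print(n,s['t']);blobs(d)
print(s['eef_pos'],s['ee_rot'],R.from_quat(s['ee_rot']).as_matrix().round(3).tolist(),s['contact_force'],s['opening'])
E
```

```text
scene 0.0
red [512.  58.] 2553 ztop 96 top mid [-496. 1044.   96.] ext [114. 111.   8.] n 161
red [ 43. 187.] 49 ztop 123 top mid [ 419. -619.  122.] ext [29. 18.  5.] n 26
red [ 69. 186.] 49 ztop 123 top mid [ 423. -550.  122.] ext [23. 17.  4.] n 26
red [ 57. 211.] 55 ztop 123 top mid [ 510. -549.  121.] ext [28. 17.  5.] n 41
red [ 30. 211.] 56 ztop 123 top mid [ 510. -620.  122.] ext [28. 17.  6.] n 43
red [343. 233.] 204 ztop 84 top mid [570. 215.  83.] ext [30. 30.  6.] n 44
red [ 15. 239.] 63 ztop 123 top mid [ 600. -620.  122.] ext [25. 17.  5.] n 49
red [ 43. 238.] 61 ztop 123 top mid [ 600. -550.  122.] ext [25. 19.  5.] n 54
red [476. 262.] 276 ztop 205 top mid [759. 500. 204.] ext [23. 23.  6.] n 71
red [ 69. 331.] 85 ztop 79 top mid [ 840. -420.   78.] ext [76.  7.  5.] n 59
orange [401.  12.] 4181 ztop 78 top mid [-674.  538.   78.] ext [ 123. 1170.    8.] n 1326
orange [553.   7.] 397 ztop 78 top mid [-664. 1233.   78.] ext [ 94. 123.   7.] n 102
orange [138.  20.] 2835 ztop 78 top mid [-678. -635.   78.] ext [121. 763.   8.] n 938
orange [10. 30.] 576 ztop 97 top mid 
[... 3448 characters left out ...]
 ztop -203 top mid [   9. 1155. -204.] ext [46. 17.  5.] n 22
orange [ 73. 396.] 40 ztop -581 top mid [-216. 1180. -582.] ext [26. 40.  5.] n 8
yellow [372. 199.] 214 ztop 115 top mid [496.  15. 114.] ext [28. 28.  6.] n 50
yellow [507. 300.] 495 ztop 34 top mid [ 221. -346.   32.] ext [95. 79.  6.] n 244
green [442. 128.] 208 ztop 38 top mid [ 696. -194.   37.] ext [43. 40.  6.] n 160
green [186. 207.] 812 ztop 79 top mid [489. 512.  79.] ext [31. 29.  8.] n 27
[ 177.32586956 -546.12736799  204.31041088] [ 9.87715843e-01  1.56256553e-01 -1.06014139e-05 -1.14121519e-03] [[0.951, 0.309, -0.0], [0.309, -0.951, 0.002], [0.0, -0.002, -1.0]] [ 0.18816625 -0.74739695  1.07905818] 94.02377495688827
```

```bash
python3 - <<'E'
import cv2,numpy as np
a=cv2.imread('pics/top1.png')[60:330,120:480];b=cv2.imread('pics/scene1.png')[130:330,240:510]
a=cv2.resize(a,None,fx=2,fy=2);cv2.imwrite('pics/a.png',a);cv2.imwrite('pics/b.png',cv2.resize(b,None,fx=2.9,fy=2.9))
E
```

```text
(no output)
```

View pics/a.png

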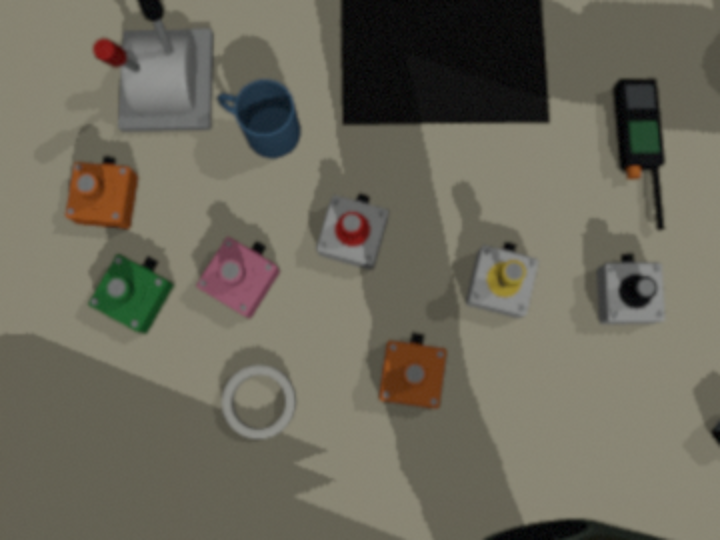

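View pics/b.png

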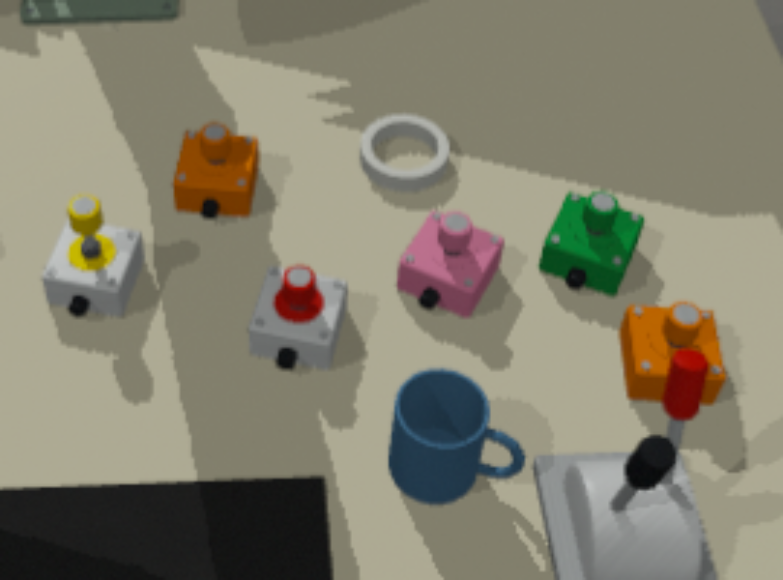

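The top and scene pictures agree. The red knob on its grey box is at top-crop (352,228) and scene-crop (299,280), or world ≈ (568, 215) with its top at 85, so it is home. Yellow is at (496, 15) and out, and black is further right. The painted boxes are decoys. I'll go above the red knob at the start height, keeping the tool's yaw.

jog_arm(targets=[{"tx": 0.2,"ty": -0.2},{"tx": 0.4,"ty": -0.4},{"tx": 0.6,"ty": -0.6},{"tx": 0.65,"ty": -0.65},{"tx": 0.65,"ty": -0.65},{"tx": 0.65,"ty": -0.65},{"tx": 0.65,"ty": -0.65},{"tx": 0.65,"ty": -0.65},{"tx": 0.65,"ty": -0.65},{"tx": 0.65,"ty": -0.65},{"tx": 0.65,"ty": -0.65},{"tx": 0.65,"ty": -0.65},{"tx": 0.65,"ty": -0.65},{"tx": 0.65,"ty": -0.65},{"tx": 0.65,"ty": -0.65},{"tx": 0.65,"ty": -0.65},{"tx": 0.65,"ty": -0.65},{"tx": 0.6,"ty": -0.6},{"tx": 0.4,"ty": -0.4},{"tx": 0.2,"ty": -0.2}], jaw=-1)

```text
validation failed for argument at $.ta...
```

jog_arm(targets=[{"tx": 0.2,"ty": -0.2,"tz": 0,"ax": 0,"ay": 0,"az": 0},{"tx": 0.4,"ty": -0.4,"tz": 0,"ax": 0,"ay": 0,"az": 0}], jaw=-1)

```text
t: 0.3
eef_pos: [196.5, -508.9, 204.9]
ee_rot: [0.988, 0.155, -0.0, -0.0]
contact_force: [-0.1, -0.5, 0.0]
opening: 94.2
```

jog_arm(targets=[{"tx": 0.65,"ty": -0.65,"tz": 0,"ax": 0,"ay": 0,"az": 0},{"tx": 0.65,"ty": -0.65,"tz": 0,"ax": 0,"ay": 0,"az": 0},{"tx": 0.65,"ty": -0.65,"tz": 0,"ax": 0,"ay": 0,"az": 0},{"tx": 0.65,"ty": -0.65,"tz": 0,"ax": 0,"ay": 0,"az": 0},{"tx": 0.65,"ty": -0.65,"tz": 0,"ax": 0,"ay": 0,"az": 0},{"tx": 0.65,"ty": -0.65,"tz": 0,"ax": 0,"ay": 0,"az": 0},{"tx": 0.65,"ty": -0.65,"tz": 0,"ax": 0,"ay": 0,"az": 0},{"tx": 0.65,"ty": -0.65,"tz": 0,"ax": 0,"ay": 0,"az": 0},{"tx": 0.65,"ty": -0.65,"tz": 0,"ax": 0,"ay": 0,"az": 0},{"tx": 0.65,"ty": -0.65,"tz": 0,"ax": 0,"ay": 0,"az": 0},{"tx": 0.65,"ty": -0.65,"tz": 0,"ax": 0,"ay": 0,"az": 0},{"tx": 0.65,"ty": -0.65,"tz": 0,"ax": 0,"ay": 0,"az": 0},{"tx": 0.65,"ty": -0.65,"tz": 0,"ax": 0,"ay": 0,"az": 0},{"tx": 0.65,"ty": -0.65,"tz": 0,"ax": 0,"ay": 0,"az": 0},{"tx": 0.65,"ty": -0.65,"tz": 0,"ax": 0,"ay": 0,"az": 0},{"tx": 0.65,"ty": -0.65,"tz": 0,"ax": 0,"ay": 0,"az": 0},{"tx": 0.6,"ty": -0.6,"tz": 0,"ax": 0,"ay": 0,"az": 0},{"tx": 0.4,"ty": -0.4,"tz": 0,"ax": 0,"ay": 0,"az": 0},{"tx": 0.15,"ty": -0.1,"tz": 0,"ax": 0,"ay": 0,"az": 0},{"tx": 0,"ty": 0,"tz": 0,"ax": 0,"ay": 0,"az": 0}])

```text
t: 2.3
eef_pos: [567.9, 216.9, 204.9]
ee_rot: [0.988, 0.157, -0.001, 0.0]
contact_force: [1.3, -1.3, -0.7]
opening: 93.8
```

```bash
python3 - <<'E'
from h import *
s,d=shot('wrist','w1.png');print(s['t'],s['eef_pos'],s['ee_rot'],s['q']);blobs(d,200)
P=cloud(d);hs=cv2.cvtColor(d['image'],cv2.COLOR_RGB2HSV)
# anything at knob-top height near estimate
m=(abs(P[...,2]-85)<4)&(np.hypot(P[...,0]-568,P[...,1]-215)<30)
q=P[m];print(len(q),(q.min(0)+q.max(0))/2 if len(q) else '',q.mean(0),np.ptp(q,axis=0))
E
```

```text
2.3 [567.93159915 216.86568339 204.89005847] [ 9.87570818e-01  1.57173306e-01 -6.35179865e-04  1.64040833e-04] [ 2.22630884e-01  2.76987928e-01  1.45619063e+00 -2.48342721e-04
  1.40970304e+00  1.47781168e+00]
red [156. 183.] 5531 ztop 85 top mid [509. 369.  84.] ext [31. 31.  7.] n 426
red [316. 178.] 1464 ztop 86 top mid [568. 215.  85.] ext [31. 31.  5.] n 505
orange [29. 32.] 3864 ztop 47 top mid [617. 533.  46.] ext [67. 36.  6.] n 1692
orange [325. 364.] 2986 ztop 84 top mid [382. 141.  83.] ext [19. 29.  7.] n 245
yellow [ 91. 325.] 933 ztop 324 top mid [575. 270. 322.] ext [13.  6.  5.] n 538
yellow [540. 327.] 985 ztop 324 top mid [605. 178. 323.] ext [13.  7.  6.] n 592
yellow [512. 384.] 2941 ztop 331 top mid [595. 190. 331.] ext [21. 64.  8.] n 2617
green [ 33. 162.] 5742 ztop 64 top mid [490. 506.  64.] ext [31. 18.  8.] n 198
1023 [567.76613439 214.88150972  84.73847537] [568.46479041 215.35939297  85.36074493] [30.98102256 31.8080506   7.32225732]
```

View pics/w1.png

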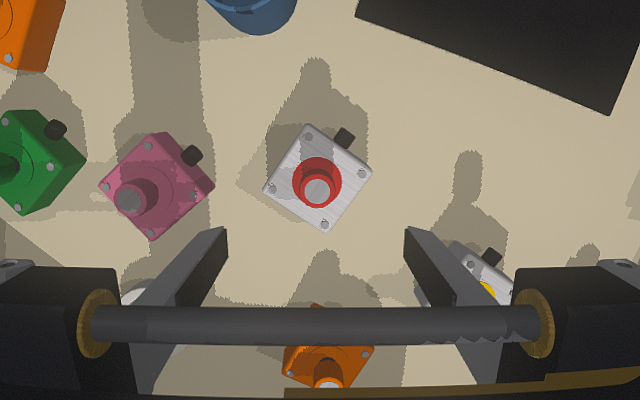

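The wrist view shows the red knob at px (316,178) → (568, 215), top 85 mm, on a bare aluminium box. That agrees with the other cameras and nothing is in the fingers' way. Next I'll shift about 2 mm sideways and go down to TCP z ≈ 59.

jog_arm(targets=[{"tx": -0.01,"ty": 0.036,"tz": 0.2,"ax": 0,"ay": 0,"az": 0},{"tx": 0,"ty": 0,"tz": 0.4,"ax": 0,"ay": 0,"az": 0},{"tx": 0,"ty": 0,"tz": 0.5,"ax": 0,"ay": 0,"az": 0},{"tx": 0,"ty": 0,"tz": 0.5,"ax": 0,"ay": 0,"az": 0},{"tx": 0,"ty": 0,"tz": 0.5,"ax": 0,"ay": 0,"az": 0},{"tx": 0,"ty": 0,"tz": 0.4,"ax": 0,"ay": 0,"az": 0},{"tx": 0,"ty": 0,"tz": 0.2,"ax": 0,"ay": 0,"az": 0},{"tx": 0,"ty": 0,"tz": 0.12,"ax": 0,"ay": 0,"az": 0},{"tx": 0,"ty": 0,"tz": 0.1,"ax": 0,"ay": 0,"az": 0},{"tx": 0,"ty": 0,"tz": 0,"ax": 0,"ay": 0,"az": 0}])

```text
t: 3.35
eef_pos: [568.8, 213.9, 59.6]
ee_rot: [0.988, 0.156, 0.0, -0.0]
contact_force: [0.6, 0.2, 1.0]
opening: 94.2
```

jog_arm(targets=[{"tx": 0,"ty": 0,"tz": 0,"ax": 0,"ay": 0,"az": 0},{"tx": 0,"ty": 0,"tz": 0,"ax": 0,"ay": 0,"az": 0},{"tx": 0,"ty": 0,"tz": 0,"ax": 0,"ay": 0,"az": 0},{"tx": 0,"ty": 0,"tz": 0,"ax": 0,"ay": 0,"az": 0},{"tx": 0,"ty": 0,"tz": 0,"ax": 0,"ay": 0,"az": 0},{"tx": 0,"ty": 0,"tz": 0,"ax": 0,"ay": 0,"az": 0},{"tx": 0,"ty": 0,"tz": 0,"ax": 0,"ay": 0,"az": 0},{"tx": 0,"ty": 0,"tz": 0,"ax": 0,"ay": 0,"az": 0},{"tx": 0,"ty": 0,"tz": 0,"ax": 0,"ay": 0,"az": 0},{"tx": 0,"ty": 0,"tz": 0,"ax": 0,"ay": 0,"az": 0}], jaw=1)

```text
t: 4.35
eef_pos: [568.1, 215.6, 59.4]
ee_rot: [0.988, 0.156, -0.0, -0.001]
contact_force: [-1.6, 6.3, -0.4]
opening: 31.8
```

jog_arm(targets=[{"tx": 0,"ty": 0,"tz": -0.06,"ax": 0,"ay": 0,"az": 0},{"tx": 0,"ty": 0,"tz": -0.06,"ax": 0,"ay": 0,"az": 0},{"tx": 0,"ty": 0,"tz": -0.06,"ax": 0,"ay": 0,"az": 0},{"tx": 0,"ty": 0,"tz": -0.06,"ax": 0,"ay": 0,"az": 0}])

```text
t: 4.75
eef_pos: [568.0, 215.5, 70.1]
ee_rot: [0.988, 0.156, -0.0, -0.001]
contact_force: [0.8, 6.5, -4.4]
opening: 31.2
```

jog_arm(targets=[{"tx": 0,"ty": 0,"tz": -0.06,"ax": 0,"ay": 0,"az": 0},{"tx": 0,"ty": 0,"tz": -0.06,"ax": 0,"ay": 0,"az": 0},{"tx": 0,"ty": 0,"tz": -0.06,"ax": 0,"ay": 0,"az": 0},{"tx": 0,"ty": 0,"tz": -0.06,"ax": 0,"ay": 0,"az": 0},{"tx": 0,"ty": 0,"tz": -0.06,"ax": 0,"ay": 0,"az": 0},{"tx": 0,"ty": 0,"tz": -0.06,"ax": 0,"ay": 0,"az": 0},{"tx": 0,"ty": 0,"tz": 0,"ax": 0,"ay": 0,"az": 0}])

```text
t: 5.45
eef_pos: [568.1, 215.6, 89.4]
ee_rot: [0.988, 0.156, -0.0, -0.001]
contact_force: [-1.2, 4.6, 0.5]
opening: 31.3
```

jog_arm(targets=[{"tx": 0,"ty": 0,"tz": -0.02,"ax": 0,"ay": 0,"az": 0},{"tx": 0,"ty": 0,"tz": -0.02,"ax": 0,"ay": 0,"az": 0},{"tx": 0,"ty": 0,"tz": 0,"ax": 0,"ay": 0,"az": 0}])

```text
t: 5.75
eef_pos: [568.0, 215.6, 89.5]
ee_rot: [0.988, 0.156, -0.0, -0.001]
contact_force: [2.0, 6.5, -7.8]
opening: 31.5
```

```bash
python3 - <<'E'
from h import *
P={}
for n in ('top','scene'):
    s,d=shot(n,n+'2.png')
    i=d['image'];print(s['t']);q=cloud(d);hs=cv2.cvtColor(i,cv2.COLOR_RGB2HSV)
    m=((hs[...,0]<7)|(hs[...,0]>172))&(hs[...,1]>90)&(np.hypot(q[...,0]-568,q[...,1]-215)<35)
    print(n,m.sum(),np.percentile(q[m][:,2],[1,50,99]) if m.any() else '', q[m][:,2].max() if m.any() else '')
    v=cv2.resize(i[180:280,290:400] if n=='scene' else i[130:220,250:350],None,fx=4,fy=4);cv2.imwrite('pics/'+n+'2c.png',v[:,:,::-1])
E
```

```text
5.75
top 137 [ 42.13383613  46.44149144 199.70954354] 206.36861176608033
5.8
scene 238 [ 41.55571717  47.46584421 116.96667524] 117.90015069445064
```

View pics/scene2c.png

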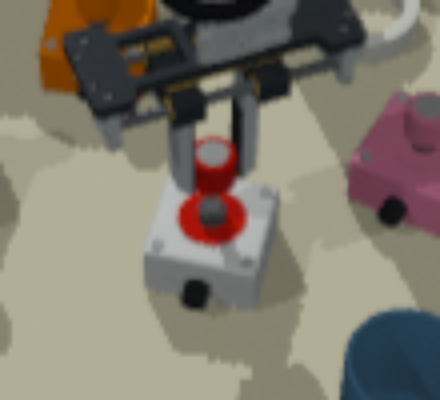

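The scene crop shows the knob held clear of its collar at (213,165), with its top around 116. The TCP stopped while the force rose to 7.8 N, so the knob is against its stop. I'll ease off 1.5 mm, hold 1.5 s and push it home.

jog_arm(targets=[{"tx": 0,"ty": 0,"tz": 0.01,"ax": 0,"ay": 0,"az": 0},{"tx": 0,"ty": 0,"tz": 0,"ax": 0,"ay": 0,"az": 0},{"tx": 0,"ty": 0,"tz": 0,"ax": 0,"ay": 0,"az": 0},{"tx": 0,"ty": 0,"tz": 0,"ax": 0,"ay": 0,"az": 0},{"tx": 0,"ty": 0,"tz": 0,"ax": 0,"ay": 0,"az": 0},{"tx": 0,"ty": 0,"tz": 0,"ax": 0,"ay": 0,"az": 0},{"tx": 0,"ty": 0,"tz": 0,"ax": 0,"ay": 0,"az": 0},{"tx": 0,"ty": 0,"tz": 0,"ax": 0,"ay": 0,"az": 0},{"tx": 0,"ty": 0,"tz": 0,"ax": 0,"ay": 0,"az": 0},{"tx": 0,"ty": 0,"tz": 0,"ax": 0,"ay": 0,"az": 0},{"tx": 0,"ty": 0,"tz": 0,"ax": 0,"ay": 0,"az": 0},{"tx": 0,"ty": 0,"tz": 0,"ax": 0,"ay": 0,"az": 0},{"tx": 0,"ty": 0,"tz": 0,"ax": 0,"ay": 0,"az": 0},{"tx": 0,"ty": 0,"tz": 0,"ax": 0,"ay": 0,"az": 0},{"tx": 0,"ty": 0,"tz": 0,"ax": 0,"ay": 0,"az": 0},{"tx": 0,"ty": 0,"tz": 0,"ax": 0,"ay": 0,"az": 0}])

```text
t: 7.45
eef_pos: [568.1, 215.6, 89.5]
ee_rot: [0.988, 0.156, -0.0, -0.001]
contact_force: [2.1, 4.9, -6.8]
opening: 31.6
```

jog_arm(targets=[{"tx": 0,"ty": 0,"tz": 0.06,"ax": 0,"ay": 0,"az": 0},{"tx": 0,"ty": 0,"tz": 0.06,"ax": 0,"ay": 0,"az": 0},{"tx": 0,"ty": 0,"tz": 0.06,"ax": 0,"ay": 0,"az": 0},{"tx": 0,"ty": 0,"tz": 0.06,"ax": 0,"ay": 0,"az": 0},{"tx": 0,"ty": 0,"tz": 0.06,"ax": 0,"ay": 0,"az": 0},{"tx": 0,"ty": 0,"tz": 0.06,"ax": 0,"ay": 0,"az": 0},{"tx": 0,"ty": 0,"tz": 0.06,"ax": 0,"ay": 0,"az": 0},{"tx": 0,"ty": 0,"tz": 0.06,"ax": 0,"ay": 0,"az": 0},{"tx": 0,"ty": 0,"tz": 0.06,"ax": 0,"ay": 0,"az": 0},{"tx": 0,"ty": 0,"tz": 0.06,"ax": 0,"ay": 0,"az": 0},{"tx": 0,"ty": 0,"tz": 0.04,"ax": 0,"ay": 0,"az": 0},{"tx": 0,"ty": 0,"tz": 0.02,"ax": 0,"ay": 0,"az": 0},{"tx": 0,"ty": 0,"tz": 0,"ax": 0,"ay": 0,"az": 0}])

```text
t: 8.75
eef_pos: [568.2, 215.6, 59.3]
ee_rot: [0.988, 0.156, -0.0, -0.001]
contact_force: [-3.9, 4.4, 7.6]
opening: 31.6
```

Home: TCP is back at 59.3 and it presses 7.6 N on the collar. Now release and retreat straight up.

jog_arm(targets=[{"tx": 0,"ty": 0,"tz": 0,"ax": 0,"ay": 0,"az": 0},{"tx": 0,"ty": 0,"tz": 0,"ax": 0,"ay": 0,"az": 0},{"tx": 0,"ty": 0,"tz": 0,"ax": 0,"ay": 0,"az": 0},{"tx": 0,"ty": 0,"tz": 0,"ax": 0,"ay": 0,"az": 0},{"tx": 0,"ty": 0,"tz": 0,"ax": 0,"ay": 0,"az": 0},{"tx": 0,"ty": 0,"tz": 0,"ax": 0,"ay": 0,"az": 0},{"tx": 0,"ty": 0,"tz": 0,"ax": 0,"ay": 0,"az": 0},{"tx": 0,"ty": 0,"tz": 0,"ax": 0,"ay": 0,"az": 0},{"tx": 0,"ty": 0,"tz": 0,"ax": 0,"ay": 0,"az": 0},{"tx": 0,"ty": 0,"tz": 0,"ax": 0,"ay": 0,"az": 0}], jaw=-1)

```text
t: 9.75
eef_pos: [568.7, 214.2, 58.0]
ee_rot: [0.988, 0.156, 0.0, 0.0]
contact_force: [-0.1, 0.3, -0.3]
opening: 93.9
```

jog_arm(targets=[{"tx": 0,"ty": 0,"tz": -0.2,"ax": 0,"ay": 0,"az": 0},{"tx": 0,"ty": 0,"tz": -0.4,"ax": 0,"ay": 0,"az": 0},{"tx": 0,"ty": 0,"tz": -0.5,"ax": 0,"ay": 0,"az": 0},{"tx": 0,"ty": 0,"tz": -0.5,"ax": 0,"ay": 0,"az": 0},{"tx": 0,"ty": 0,"tz": -0.5,"ax": 0,"ay": 0,"az": 0},{"tx": 0,"ty": 0,"tz": -0.4,"ax": 0,"ay": 0,"az": 0},{"tx": 0,"ty": 0,"tz": -0.3,"ax": 0,"ay": 0,"az": 0},{"tx": 0,"ty": 0,"tz": -0.1,"ax": 0,"ay": 0,"az": 0},{"tx": 0,"ty": 0,"tz": 0,"ax": 0,"ay": 0,"az": 0},{"tx": 0,"ty": 0,"tz": 0,"ax": 0,"ay": 0,"az": 0}])

```text
t: 10.75
eef_pos: [567.9, 214.0, 201.8]
ee_rot: [0.988, 0.156, -0.001, 0.0]
contact_force: [-0.6, 0.7, -0.0]
opening: 94.0
```

```bash
python3 - <<'E'
from h import *
s,d=shot('wrist','w3.png');print(s['t'],s['opening'],s['contact_force']);blobs(d,500)
s,d=shot('scene','s3.png');q=cloud(d)
for n,c in (('red',(568,215)),('yellow',(496,15))):
    m=np.hypot(q[...,0]-c[0],q[...,1]-c[1])<12;print(n,np.percentile(q[m][:,2],[50,90]))
s,d=shot('top','t3.png');q=cloud(d)
P=q[195:212,425:450];print('black max z',np.percentile(P[...,2],[50,95]))
cv2.imwrite('pics/c3.png',cv2.resize(cv2.imread('pics/s3.png')[150:320,150:420],None,fx=2.8,fy=2.8))
E
```

```text
10.75 93.95151845759807 [-0.63981765  0.65223176 -0.03935951]
red [152. 183.] 5648 ztop 84 top mid [509. 369.  84.] ext [31. 30.  7.] n 424
red [314. 178.] 1483 ztop 86 top mid [568. 215.  85.] ext [31. 31.  5.] n 523
orange [26. 32.] 3535 ztop 46 top mid [616. 530.  46.] ext [67. 29.  6.] n 1385
orange [323. 364.] 3084 ztop 84 top mid [382. 141.  83.] ext [18. 29.  7.] n 241
yellow [ 91. 325.] 942 ztop 321 top mid [576. 267. 319.] ext [14.  5.  5.] n 547
yellow [540. 327.] 970 ztop 321 top mid [605. 175. 319.] ext [13.  7.  5.] n 594
yellow [514. 384.] 2940 ztop 328 top mid [596. 187. 328.] ext [23. 63.  8.] n 2630
green [ 30. 162.] 5493 ztop 48 top mid [489. 494.  47.] ext [102.  69.   5.] n 2672
red [579.53263356 581.99299028]
yellow [ 69.78516246 115.45444885]
black max z [45.86468076 85.49771696]
```

View pics/c3.png

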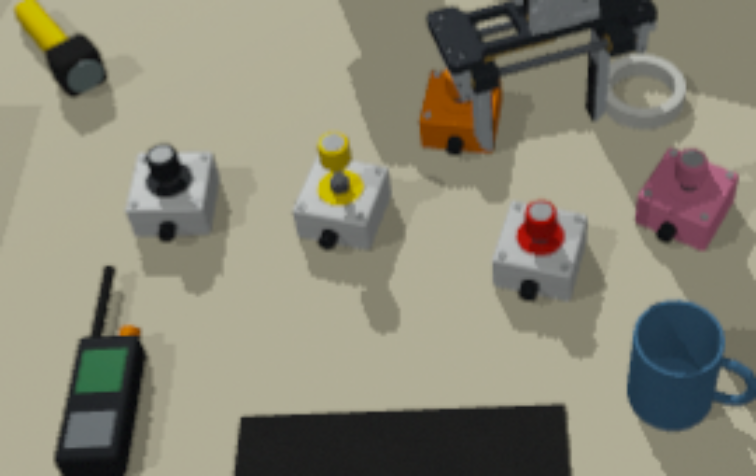

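The final crop shows red home (540,222), yellow still out (335,150) and black home (162,160), with the gripper clear. I'm handing it in.

```bash
python3 -c "
from station import workorder
print(workorder.finish_job())"
```

```text
the job is handed in; nothing more can be done
None
```

I pulled the red engine-stop knob straight up to its stop, kept it out for about 2 s, then pushed it fully home and let go. I handed the job in about 11 s into the 42 s allowed.

- **Pulled out:** the tool rose 30 mm, from z 59.4 to 89.5 mm. It then stopped moving while the pull reached 7.8 N, and the scene camera put the knob's top at about 117 mm (115 mm expected).
- **Pushed home:** the tool came back to z 59.3 mm with 7.6 N against the collar. After I let go, the wrist camera measured the knob's top at 85 mm, its starting height.
- **Black and yellow knobs:** black's top is at 85 mm (home) and yellow's at 115 mm (out), so both are as they were.
- **Gripper:** it is open and clear, about 200 mm above the console.

One check failed: a last scene-camera height reading at the red knob was useless (about 580 mm) because the gripper or arm overlapped that spot in the depth data. I relied on the wrist camera and the scene picture instead, and both show the knob home. One jog call was refused before any motion because its rows lacked some fields; I resent it with every field filled in.

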